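# Wedge the rattling laptop dock tight in the X-ray van

### The arm

A 6-joint arm with a two-finger parallel gripper is mounted at the origin on the work surface. World frame = base frame: x ahead of the robot, y to its left, z up, the work surface at z = 0. Lengths are in m, angles in rad, forces in N, time in s.
With the tool pointing down it reaches from about 0.35 to 0.95 m from the base axis. Payload 17.4 kg.
Tool frame: the origin (TCP) lies on the centre line of the jaws, within the pads' length; the fingertips stand 11 mm ahead of it and the grasp point (between the pads) lies 8 mm behind it; z points along the fingers, y is the line along which they close (so a half turn about z gives the same grasp; the last joint's range is limited). The gripper opens to 93 mm and grips with 3 to 60 N. Pads are 15 mm wide; open, the fingers measure 128 mm over their backs; the gripper's body (75 mm by 188 mm) begins 65 mm behind the grasp point.
Start: joints at [-1.28, 0.116, 1.442, -0, 1.584, -0.038], TCP at [0.218, -0.639, 0.23] pointing down, gripper open.
Joint ranges: [-2.83, 2.83], [-0.83, 2.19], [0.07, 2.5], [-1.14, 4.28], [0.01, 3], [-2.97, 2.97]. Speed limits (rad/s): [1.89, 1.89, 2.22, 3.14, 3.14, 3.14].

### API

Orientations are given as a rotation vector (axis times angle).
In Python, from station import r gives the robot as it stands. The module is installed in compiled form; this text tells all that it offers.
- The arm moves only by the tool carry_out, never from a script. Its argument "moves" is a list that holds one entry, the list of rows, each a list of 7 numbers: the shift along the world's x, y, z in m, then the turn, a rotation vector about the world's x, y, z in degrees, then the opening, from 0 (shut) to 1 (fully open). In form: [[[dx, dy, dz, rx, ry, rz, gripper], ...]]. A call has 1 to 20 rows; each row shifts and turns the commanded pose from where the row before left it; what a row does not reach is not made up. A row lasts 1/10 s, in which the tool goes at most 50 mm and 8.59 degrees, less where a joint would pass 70% of its speed; a pose out of reach is approached as far as the arm can. A call is refused whole if a number of a shift passes 0.05 or a number of a turn 8.59, either way. A call with a gripper value outside its range is refused whole. The fingers move at their own pace and stop on an object; the grip force is fixed at half the most. Time passes only in rows, so rows that do not move let the fingers close. It gives the time, the measured TCP pose, the force, the opening and the grip force at its end, in the units of the state.
- r.state(): the state, without advancing time (a new reading comes with each control period).
- r.capture(name): name is "scene" or "top" or "wrist"; returns the picture (420x560x3 uint8, blue, green, red); there is no depth.
- r.calibration(name): a dict with "K" (3x3 intrinsics, pixels), "xyz" and "rotation" of the camera in the world; the wrist camera has in their place "tool_from_camera" (4x4, takes a point from camera to tool coordinates, whose origin is the TCP and whose axes are the flange's). Camera axes: x right, y down, z forward; pixel columns grow to the right and rows downward; lengths in m; the calibration is good to about 2 mm. A picture is of the moment at which its call begins: read the wrist's pose just before it. calibration takes no time and is no camera call.
- r.close_job(): hands the job in; it is judged then, once.
The state is a dict: "clock": time; "qpos": joint angles; "dq": joint speeds; "effort": joint torques, N m; "ee_pos": TCP position; "ee_rot": TCP orientation; "wrist_force": force on the tool from outside, world axes, zero at the start; "ft_torque": the same for the moment, N m; "finger_gap": finger opening in m; "grasp_force": force on a finger pad.
Only numpy, scipy, OpenCV 4.12 (cv2) and the standard library are available. Lean on these libraries where they do the work, as an engineer would, in place of code of your own. Each camera call takes 0.05 s, during which the arm holds its last target. There are 200 camera calls.

### The job

The front edge of the laptop dock hangs clear of the desk and will rattle when the van drives off. Take the yellow wedge, slide it flat on the desk and thin end first under the middle of that edge (at the red mark), square to it, and push it in until it jams tight, firm but not forced, then let go and leave it there. Do not press on the dock or the laptop with the gripper, and leave the mouse, the mug and the remote where they are.

Things in the scene. Friction and masses are not known exactly. Their poses are not given: they have to be found in the camera images.
- wedge: Loose yellow plastic wedge, 60 to 130 g: 130 mm long, 34 mm wide. Origin: centre of its underside; z up; x points to the thin end. The nose at +65 mm is 4 mm thick; the top slopes up 1:6 to 19 mm thick over 90 mm; the last 40 mm (x -65 to -25 mm) is an upright block 34 mm wide, 30 mm high, black ribs, to grip at x = -45 mm. Self-locking: stays jammed when released.
- wedge_nose (a point): The thin end of the wedge: middle of its nose, on the underside (65 mm ahead of the wedge's origin along its x).
- dock: Laptop dock on a pedestal fixed to the desk: sprung aluminium tray 270 mm wide, 245 mm deep, closed black laptop on it from 50 mm behind the front edge, top about 60 mm high. Origin: on the desk, right under the middle of the rounded front edge (red mark on top). x points inwards under the tray, away from the robot: push the wedge along +x; y runs along the edge. Free under it for 130 mm.
- dock_edge (a point): Fixed nominal middle of the front edge, 12 mm over the desk. The real underside hangs 8 to 17 mm high, not measured: the wedge meets it 22 to 80 mm in, then lifts it at about 25 N per mm. Pushing takes 1.2 to 1.6 times the load on the edge, more if the wedge is also pressed on the desk: stop at a push of 14 to 17 N. Over 4 N must stay between wedge and dock after release; over 18 N overstrains it.
- mouse: Black computer mouse with yellow sides, 100 x 58 x 33 mm, loose; origin: centre of its underside. Leave alone.
- mug: White mug, 76 mm wide, 90 mm high, loose; origin: centre of its underside. Leave alone.
- remote: White handheld exposure remote with red and green buttons, 120 x 45 x 28 mm, loose; origin: centre of its underside. Leave alone.
Mind the look-alikes: they are no part of the job. Of the things that look like the wedge, take the one that is farthest to the robot's right at the start.

How it is judged:
On the way, in this order (a step that is already met when the one before it is completed fails the run):
1. the wedge's nose is under the middle of the dock's front edge, the wedge flat on the desk and square to the edge (x of wedge_nose in the frame of dock above 0.005 m and y of wedge_nose in the frame of dock between -0.025 and 0.025 m and angle between the x axis of wedge and the x axis of dock, either way round below 0.2 rad and angle between wedge's own z axis and vertical below 0.08 rad and height (world z) of wedge_nose below 0.006 m), for 0.1 s.
2. the wedge is jammed: it presses on the edge with more than 4 N (x of wedge_nose in the frame of dock above 0.015 m and contact force between wedge and dock above 4 N and y of wedge_nose in the frame of dock between -0.025 and 0.025 m and angle between the x axis of wedge and the x axis of dock, either way round below 0.2 rad and angle between wedge's own z axis and vertical below 0.08 rad and height (world z) of wedge_nose below 0.006 m), for 0.2 s.
At the end, for the whole second after the job is handed in: The wedge rests flat, thin end at least 15 mm under the front edge, within 25 mm of its middle and 0.2 rad of square, released and still, pressing on the dock with more than 4 N; mouse, mug and remote within 25 mm of where they were (all of step 2 and x of wedge_nose in the frame of dock below 0.1 m and linear speed of wedge below 0.005 m/s and distance of each of mouse, mug, remote from where it was at the start of the episode below 0.025 m); the robot touches nothing.
It fails at once if the wedge is forced: more than 18 N between wedge and dock (contact force between wedge and dock above 18 N).
It fails at once if the robot presses on the dock or laptop with more than 5 N (contact force between any of the fingers, the arm and dock above 5 N).
It fails at once if the mouse, the mug or the remote is pushed more than 25 mm away (distance of any of mouse, mug, remote from where it was at the start of the episode above 0.025 m).
It also fails if it takes over 64 s, if anything falls off the work surface, if the arm or the gripper's body presses on something with over 40 N, if the wrist force passes 120 N, or if a joint passes its speed limit or range.

## Working session

There is one attempt and no reset: what is moved stays moved. The work goes in short steps, Python scripts to look and compute and a tool call to move; the robot and the scene stay as the last step left them, time stands still between calls to the robot, and variables do not carry over. Pictures are saved under pics/ and viewed, at most 10 in all, crops included, and the job is handed in when it is done.

Besides the shell and the picture viewer there is one more tool, called after "Call:" in YAML: its name, and indented under it one key for each argument. carry_out: Moves the arm, as the interface text tells. Its arguments: {"type":"object","properties":{"moves":{"type":"array","items":{"type":"array","items":{"type":"array","items":{"type":"number"}}}}},"required":["moves"]}

```bash
mkdir -p pics; python3 - <<'E'
from station import r
import cv2,numpy as np
s=r.state();print(s)
for n in("top","scene"):
    im=r.capture(n);cv2.imwrite(f"pics/{n}0.png",im);c=r.calibration(n);print(n,c)
print(r.calibration("wrist"))
E
```

```text
{'clock': 0.0, 'qpos': array([-1.27978754e+00,  1.16489635e-01,  1.44227367e+00, -2.02246620e-05,
        1.58404864e+00, -3.77858180e-02]), 'dq': array([ 0.00045098,  0.00090763,  0.00085382, -0.00145306,  0.00030886,
        0.00143202]), 'effort': array([-3.43579515e-03, -7.21266246e+01, -6.22605944e+01,  7.77877355e-02,
        2.38521968e-02, -1.62744213e-04]), 'ee_pos': array([ 0.21789397, -0.63864247,  0.22889751]), 'ee_rot': array([-3.09804444e+00, -5.13948175e-01,  2.73254986e-04]), 'wrist_force': array([ 0.35788274,  0.11170641, -1.35924281]), 'ft_torque': array([-0.02756209,  0.09357078, -0.01473144]), 'grasp_force': 0.0, 'finger_gap': 0.09331835883042729}
top {'K': array([[518.0442549 ,   0.        , 288.38640227],
       [  0.        , 518.0442549 , 210.628712  ],
       [  0.        ,   0.        ,   1.        ]]), 'xyz': array([0.15757898, 0.00393882, 1.59368687]), 'rotation': array([-2.14553305,  2.09721832, -0.1998769 ])}
scene {'K': array([[442.20160479,   0.        , 278.47554291],
       [  0.        , 442.20160479, 208.42749494],
       [  0.        ,   0.        ,   1.        ]]), 'xyz': array([ 1.27453662, -0.01257967,  0.98866937]), 'rotation': array([-1.82580425, -1.76081516,  0.68647431])}
{'K': array([[325.03409105,   0.        , 278.32446962],
       [  0.        , 325.03409105, 211.83812836],
       [  0.        ,   0.        ,   1.        ]]), 'tool_from_camera': array([[ 1.15437924e-03, -9.62684665e-01, -2.70623175e-01,
         7.56136698e-02],
       [ 9.99999184e-01,  1.25932217e-03, -2.14142216e-04,
        -4.51453600e-04],
       [ 5.46953192e-04, -2.70622707e-01,  9.62685334e-01,
        -1.55683869e-01],
       [ 0.00000000e+00,  0.00000000e+00,  0.00000000e+00,
         1.00000000e+00]])}
```

View pics/top0.png

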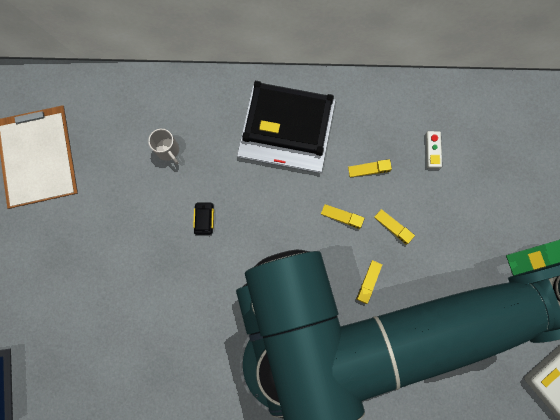

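View pics/scene0.png

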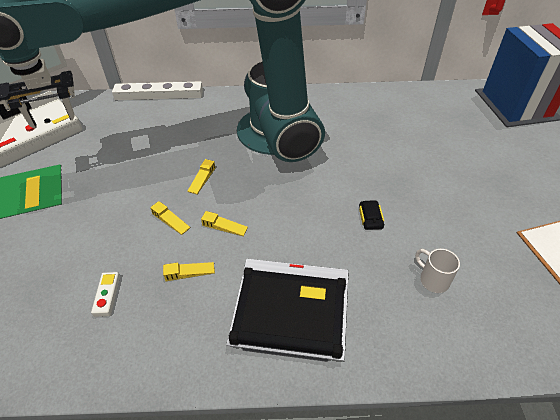

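The top view shows four wedge look-alikes: A (370,169), B (343,216), C (395,227) and D (370,282). The yellow patches on the green board (536,260), the tray (550,380), the laptop (270,127) and the remote (434,160) are not wedges. C is farthest right in both views (scene 170,217). The dock's red mark is at top (280,161) and scene (296,266). Next I'll measure these.

```bash
cat > h.py <<'E'
import cv2,numpy as np
from scipy.spatial.transform import Rotation as R
from station import r
def cam(n,s=None):
    c=r.calibration(n)
    if n=="wrist":
        T=np.eye(4);T[:3,:3]=R.from_rotvec(s['ee_rot']).as_matrix();T[:3,3]=s['ee_pos'];T=T@c['tool_from_camera']
        return c['K'],T[:3,3],T[:3,:3]
    return c['K'],np.array(c['xyz']),R.from_rotvec(c['rotation']).as_matrix()
def onplane(C,uv,z):
    K,p,M=C;uv=np.atleast_2d(uv).astype(float)
    d=(M@np.linalg.inv(K)@np.c_[uv,np.ones(len(uv))].T).T
    return p+d*((z-p[2])/d[:,2])[:,None]
def tri(C1,u1,C2,u2):
    A=[];b=[]
    for C,u in((C1,u1),(C2,u2)):
        K,p,M=C;d=M@np.linalg.inv(K)@np.r_[u,1.];d/=np.linalg.norm(d);P=np.eye(3)-np.outer(d,d);A.append(P);b.append(P@p)
    return np.linalg.solve(sum(A),sum(b))
def mask(im,col):
    h=cv2.cvtColor(im,cv2.COLOR_BGR2HSV)
    if col=="yellow":return cv2.inRange(h,(20,120,90),(35,255,255))
    return cv2.inRange(h,(0,120,90),(8,255,255))|cv2.inRange(h,(172,120,90),(180,255,255))
def blobs(m,amin):
    n,l,st,ce=cv2.connectedComponentsWithStats(m)
    return [(ce[i],cv2.minAreaRect(np.argwhere(l==i)[:,::-1].astype(np.float32)),st[i,4]) for i in range(1,n) if st[i,4]>=amin]
E
python3 - <<'E'
from h import *
np.set_printoptions(precision=4,suppress=True)
t=cv2.imread("pics/top0.png");s=cv2.imread("pics/scene0.png");CT=cam("top");CS=cam("scene")
for n,im,C in(("top",t,CT),("scene",s,CS)):
    for c,q,a in blobs(mask(im,"yellow"),100):
        print(n,c,a,"centre",onplane(C,c,.012)[0,:2],"corners",onplane(C,cv2.boxPoints(q),.01)[:,:2].tolist() if 0 else "")
        b=cv2.boxPoints(q);e=[(b[0]+b[1])/2,(b[2]+b[3])/2] if np.linalg.norm(b[0]-b[1])<np.linalg.norm(b[1]-b[2]) else [(b[1]+b[2])/2,(b[3]+b[0])/2]
        print("   ends",onplane(C,e,.01)[:,:2].round(3).tolist())
rt=[b for b in blobs(mask(t,"red"),8)];rs=[b for b in blobs(mask(s,"red"),8)]
for x in rt:print("redT",x[0],x[2])
for x in rs:print("redS",x[0],x[2])
a=min(rt,key=lambda b:abs(b[0][0]-280)+abs(b[0][1]-161));b=min(rs,key=lambda b:abs(b[0][0]-296)+abs(b[0][1]-266))
print("mark",tri(CT,a[0],CS,b[0]),onplane(CT,cv2.boxPoints(a[1]),.03))
# front edge corners guess in top
print(onplane(CT,[[238,158],[321,172]],.02))
im=cv2.resize(t[130:300,220:450],None,fx=3.4,fy=3.4,interpolation=cv2.INTER_CUBIC);cv2.imwrite("pics/crop1.png",im)
E
```

```text
top [269.2021 126.2176] 193 centre [0.7348 0.0774] corners 
   ends [[0.741, 0.109], [0.73, 0.046]]
top [369.4316 168.0547] 475 centre [ 0.6032 -0.2433] corners 
   ends [[0.619, -0.31], [0.588, -0.177]]
top [342.4785 215.7526] 489 centre [ 0.4481 -0.1586] corners 
   ends [[0.47, -0.096], [0.428, -0.22]]
top [394.0701 226.1844] 499 centre [ 0.419  -0.3182] corners 
   ends [[0.462, -0.267], [0.377, -0.369]]
top [536.4123 259.9052] 211 centre [ 0.3246 -0.7512] corners 
   ends [[0.349, -0.745], [0.3, -0.76]]
top [369.192 281.716] 500 centre [ 0.2468 -0.2401] corners 
   ends [[0.309, -0.263], [0.187, -0.218]]
top [550.3725 377.3268] 153 centre [-0.0191 -0.769 ] corners 
   ends [[0.001, -0.794], [-0.039, -0.747]]
scene [201.0344 176.3686] 407 centre [ 0.2478 -0.2364] corners 
   ends [[0.167, -0.212], [0.323, -0.256]]
scene [ 32.005  191.7107] 401 centre [ 0.294  -0.7557] corners 
   ends [[0.219, -0.779], [0.362, -0.736]]
scene [169.4834 217.6301] 511 centre [ 0.4185 -0.3141] corners 
   ends [[0.359, -0.372], [0.473, -0.262]]
scene [222.6941 223.771 ] 559 centre [ 0.4484 -0.157 ] corners 
   ends [[0.419, -0.222], [0.47, -0.088]]
scene [187.0403 269.7971] 695 centre [ 0.604  -0.2432] corners 
   ends [[0.59, -0.175], [0.609, -0.307]]
scene [107.487 278.713] 115 centre [ 0.6238 -0.4484] corners 
   ends [[0.624, -0.432], [0.623, -0.466]]
scene [312.5225 292.2215] 289 centre [0.6849 0.0829] corners 
   ends [[0.678, 0.051], [0.689, 0.114]]
redT [434.1389 137.6111] 36
redT [279.     160.7727] 22
redS [492.9185   6.8185] 270
redS [552.6589  28.6899] 129
redS [553.2638 104.3617] 235
redS [ 28.4483 127.8966] 29
redS [  7.1333 141.5333] 60
redS [296.2812 265.625 ] 32
redS [100.9    302.4167] 60
mark [0.6151 0.0439 0.0308] [[0.6148 0.0591 0.03  ]
 [0.6206 0.0583 0.03  ]
 [0.6158 0.0262 0.03  ]
 [0.61   0.027  0.03  ]]
[[ 0.6243  0.1723  0.02  ]
 [ 0.5847 -0.09    0.02  ]]
```

View pics/crop1.png

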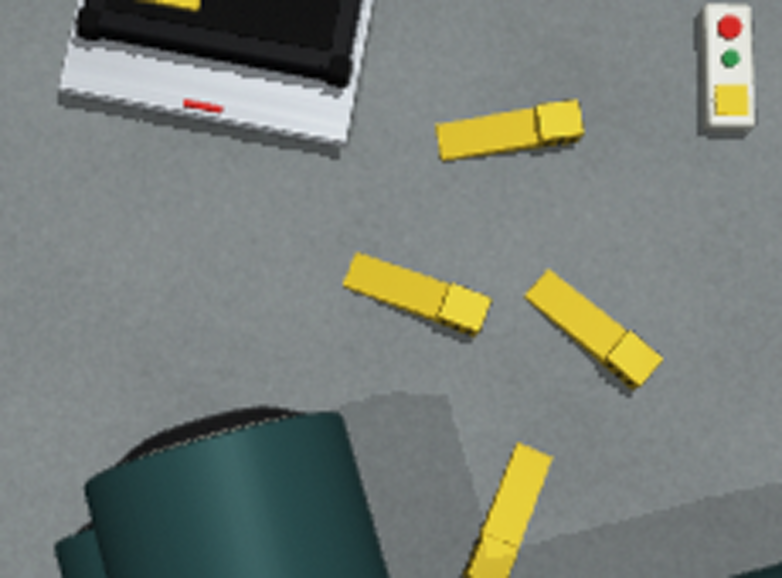

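The crop confirms C: wedge at crop (595,330), ribbed block at its lower right, nose at its upper left. The dock edge has yaw of about -8.6° and its red mark is at crop (203,106). I'll hover over C, turned +31°.

Call:
carry_out:
  moves:
    - [[0.02, 0.03, 0, 0, 0, 3.1, 1], [0.02, 0.03, 0, 0, 0, 3.1, 1], [0.02, 0.03, 0, 0, 0, 3.1, 1], [0.02, 0.03, 0, 0, 0, 3.1, 1], [0.02, 0.03, 0, 0, 0, 3.1, 1], [0.02, 0.03, 0, 0, 0, 3.1, 1], [0.02, 0.03, 0, 0, 0, 3.1, 1], [0.02, 0.03, 0, 0, 0, 3.1, 1], [0.01, 0.03, 0, 0, 0, 3.1, 1], [0.002, 0.018, 0, 0, 0, 3.1, 1], [0, 0, 0, 0, 0, 0, 1], [0, 0, 0, 0, 0, 0, 1]]

```text
clock: 1.3
ee_pos: [0.3897, -0.3512, 0.2297]
ee_rot: [2.849, 1.323, -0.0]
wrist_force: [0.3, -1.5, -0.8]
finger_gap: 0.0932
grasp_force: 0.0
```

```bash
python3 - <<'E'
from h import *
s=r.state();im=r.capture("wrist");cv2.imwrite("pics/w1.png",im);C=cam("wrist",s)
np.savez("w1.npz",p=s['ee_pos'],q=s['ee_rot'])
print(s['ee_pos'],R.from_rotvec(s['ee_rot']).as_matrix()[:,0],s['wrist_force'])
for c,q,a in blobs(mask(im,"yellow"),300):print(c,q,a,onplane(C,c,.015))
E
```

```text
[ 0.38970825 -0.35121397  0.22970888] [ 6.45329576e-01  7.63904197e-01 -3.41084706e-04] [ 0.30996844 -1.53318138 -0.78190727]
[206.89418563  37.11159263] ((206.25318908691406, 34.690494537353516), (85.96977233886719, 35.865081787109375), 69.86369323730469) 2769 [[ 0.43543921 -0.18268743  0.015     ]]
[401.22327342  10.73415326] ((400.0, 16.5), (33.0, 64.0), 90.0) 1057 [[ 0.60179609 -0.29153767  0.015     ]]
[277.50354417 148.11804798] ((277.469970703125, 148.48440551757812), (30.738893508911133, 119.42567443847656), 0.8680514097213745) 3668 [[ 0.41847846 -0.3153653   0.015     ]]
[510.50536353 112.23480334] ((510.5648498535156, 112.08921813964844), (26.8353328704834, 32.86409378051758), 53.97262954711914) 839 [[ 0.63740298 -0.4495309   0.015     ]]
[121.01471813 194.80338795] ((121.00001525878906, 195.0), (30.83871841430664, 121.79011535644531), 70.97439575195312) 3601 [[ 0.24427943 -0.23868876  0.015     ]]
[ 73.21442495 328.82846004] ((76.75247192382812, 328.2369079589844), (34.6024055480957, 66.78822326660156), 10.713123321533203) 1026 [[ 0.06153928 -0.32104631  0.015     ]]
[483.66666667 328.87352941] ((480.2006530761719, 328.4890441894531), (67.16000366210938, 34.4165153503418), 79.28687286376953) 1020 [[ 0.47491892 -0.66929813  0.015     ]]
[412.62484625 394.27752153] ((403.0, 391.0), (30.0, 312.0), 90.0) 6504 [[ 0.34403865 -0.69792057  0.015     ]]
```

View pics/w1.png

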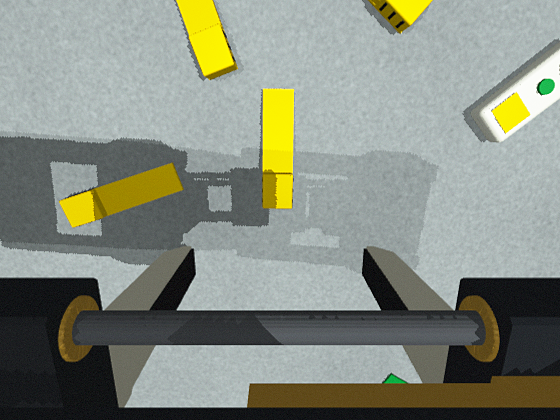

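The wrist view shows C almost aligned: nose at (278,88), block top from (278,173) to (278,208).

```bash
python3 - <<'E'
from h import *
d=np.load("w1.npz");s=dict(ee_pos=d['p'],ee_rot=d['q']);C=cam("wrist",s)
n=onplane(C,[278,88.5],.004)[0];f,b=onplane(C,[[278.3,173],[278.3,208.5]],.03)
M=R.from_rotvec(d['q']).as_matrix()
print(n,f,b,np.degrees(np.arctan2(*(n-b)[1::-1])),"lenblock",np.linalg.norm(f-b),np.linalg.norm((n-b)[:2]))
u=(n-b)[:2]/np.linalg.norm((n-b)[:2]);g=(n[:2]-u*.110+b[:2]+u*.02)/2;print("grip",g,"delta",g-d['p'][:2],np.degrees(np.arctan2(M[1,0],M[0,0])))
E
```

```text
[ 0.45999178 -0.26697548  0.004     ] [ 0.40260045 -0.335603    0.03      ] [ 0.37656284 -0.36649588  0.03      ] 50.02656191650272 lenblock 0.04040206477761716 0.12986415132344822
grip [ 0.38936785 -0.35122109] delta [-3.40398117e-04 -7.11206115e-06] 49.80960674619899
```

Call:
carry_out:
  moves:
    - [[0, 0, -0.03, 0, 0, 0, 1], [0, 0, -0.03, 0, 0, 0, 1], [0, 0, -0.03, 0, 0, 0, 1], [0, 0, -0.03, 0, 0, 0, 1], [0, 0, -0.03, 0, 0, 0, 1], [0, 0, -0.03, 0, 0, 0, 1], [0, 0, -0.02, 0, 0, 0, 1], [0, 0, -0.012, 0, 0, 0, 1], [0, 0, 0, 0, 0, 0, 1], [0, 0, 0, 0, 0, 0, 0.3], [0, 0, 0, 0, 0, 0, 0.3], [0, 0, 0, 0, 0, 0, 0.2], [0, 0, 0, 0, 0, 0, 0.2], [0, 0, 0, 0, 0, 0, 0.2], [0, 0, 0, 0, 0, 0, 0.2], [0, 0, 0, 0, 0, 0, 0.2]]

```text
clock: 2.95
ee_pos: [0.39, -0.3508, 0.0177]
ee_rot: [2.849, 1.324, 0.0]
wrist_force: [0.5, -0.4, -0.1]
finger_gap: 0.0417
grasp_force: 0.0
```

Call:
carry_out:
  moves:
    - [[0, 0, 0, 0, 0, 0, 0.0], [0, 0, 0, 0, 0, 0, 0], [0, 0, 0, 0, 0, 0, 0], [0, 0, 0, 0, 0, 0, 0], [0, 0, 0, 0, 0, 0, 0]]

```text
clock: 3.45
ee_pos: [0.3899, -0.3508, 0.0176]
ee_rot: [-2.849, -1.324, 0.0]
wrist_force: [-1.7, 0.4, 1.7]
finger_gap: 0.0335
grasp_force: 30.0
```

Call:
carry_out:
  moves:
    - [[0, 0, 0.02, 0, 0, 0, 0], [0, 0, 0.03, 0, 0, 0, 0], [0, 0, 0.04, 0, 0, 0, 0], [0, 0, 0.04, 0, 0, 0, 0], [0.006, 0.03, 0, 0, 0, -4, 0], [0.006, 0.03, 0, 0, 0, -4.2, 0], [0.006, 0.03, 0, 0, 0, -4.2, 0], [0.006, 0.03, 0, 0, 0, -4.2, 0], [0.006, 0.03, 0, 0, 0, -4.2, 0], [0.006, 0.03, 0, 0, 0, -4.2, 0], [0.006, 0.03, 0, 0, 0, -4.2, 0], [0.006, 0.03, 0, 0, 0, -4.2, 0], [0.006, 0.03, 0, 0, 0, -4.2, 0], [0.006, 0.03, 0, 0, 0, -4.2, 0], [0.006, 0.03, 0, 0, 0, -4.2, 0], [0.006, 0.03, 0, 0, 0, -4.2, 0], [0.003, 0.03, 0, 0, 0, -4.2, 0], [0, 0.023, 0, 0, 0, -4.2, 0], [0, 0, 0, 0, 0, 0, 0], [0, 0, 0, 0, 0, 0, 0]]

```text
clock: 5.45
ee_pos: [0.4649, 0.0623, 0.1475]
ee_rot: [3.132, -0.236, -0.0]
wrist_force: [0.1, 0.3, -0.9]
finger_gap: 0.0336
grasp_force: 30.0
```

```bash
python3 - <<'E'
from h import *
s=r.state();im=r.capture("wrist");cv2.imwrite("pics/w2.png",im);C=cam("wrist",s)
np.savez("w2.npz",p=s['ee_pos'],q=s['ee_rot'])
M=R.from_rotvec(s['ee_rot']).as_matrix();print(s['ee_pos'],np.degrees(np.arctan2(M[1,0],M[0,0])),s['wrist_force'],s['finger_gap'])
for c,q,a in blobs(mask(im,"red"),10):print(c,q,a,onplane(C,c,.03))
E
```

```text
[0.46486485 0.06228351 0.14749188] -8.631155088570631 [ 0.10073284  0.29878267 -0.87562083] 0.03364324919165945
[275.58208955  17.07462687] ((275.49676513671875, 17.105960845947266), (47.28132629394531, 9.631942749023438), 1.7357046604156494) 469 [[0.61321053 0.04266209 0.03      ]]
```

View pics/w2.png

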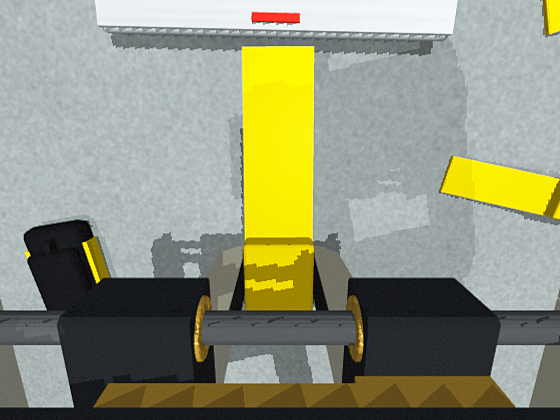

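The wrist view shows the held wedge's nose at (278,46). The dock edge runs from (97,26) to (456,38) and the red mark is at (276,17), so the dock is turned about 1.9° further than the tool.

```bash
python3 - <<'E'
from h import *
np.set_printoptions(precision=4,suppress=True)
d=np.load("w2.npz");s=dict(ee_pos=d['p'],ee_rot=d['q']);C=cam("wrist",s);im=cv2.imread("pics/w2.png")
h=cv2.cvtColor(im,cv2.COLOR_BGR2GRAY)
# front edge: largest brightness drop along columns
P=[]
for u in list(range(110,235,5))+list(range(320,450,5)):
    col=h[10:60,u].astype(int);g=col[3:]-col[:-3];v=g.argmin()+11.5;P.append((u,v))
P=np.array(P,float);l=cv2.fitLine(P.astype(np.float32),cv2.DIST_HUBER,0,.01,.01).ravel();print(l,P[::8])
f=lambda u:[u,l[3]+(u-l[2])*l[1]/l[0]]
for z in(.012,.022):
    a,b=onplane(C,[f(97),f(456)],z);e=a-b
    print(z,a,b,"mid",(a+b)/2,"len",np.linalg.norm(e),"yaw",np.degrees(np.arctan2(e[1],e[0]))-90)
print("mark",onplane(C,[275.6,17.1],.03))
n=onplane(C,[278,46],d['p'][2]-.0176+.004)[0];print("nose",n)
print("mouse",onplane(C,[[97,250],[60,225]],.03))
E
```

```text
[  0.9997   0.0241 278.3333  28.9118] [[110.   24.5]
 [150.   25.5]
 [190.   26.5]
 [230.   27.5]
 [355.   30.5]
 [395.   31.5]
 [435.   32.5]]
0.012 [0.6341 0.1843 0.012 ] [ 0.585 -0.1    0.012] mid [0.6096 0.0421 0.012 ] len 0.28844437504290327 yaw -9.80395614294649
0.022 [0.6309 0.1797 0.022 ] [ 0.5834 -0.0948  0.022 ] mid [0.6071 0.0425 0.022 ] len 0.27853765144869 yaw -9.803956142946504
mark [[0.6132 0.0427 0.03  ]]
nose [0.573  0.0468 0.1339]
mouse [[0.4524 0.2304 0.03  ]
 [0.4802 0.2556 0.03  ]]
```

Call:
carry_out:
  moves:
    - [[0.001, 0.005, -0.02, 0, 0, -1.4, 0], [0, 0, -0.03, 0, 0, 0, 0], [0, 0, -0.03, 0, 0, 0, 0], [0, 0, -0.025, 0, 0, 0, 0], [0, 0, -0.015, 0, 0, 0, 0], [0, 0, -0.005, 0, 0, 0, 0], [0, 0, 0, 0, 0, 0, 0], [0, 0, 0, 0, 0, 0, 0]]

```text
clock: 6.3
ee_pos: [0.4666, 0.067, 0.0238]
ee_rot: [-3.129, 0.278, -0.002]
wrist_force: [0.2, -0.1, -1.1]
finger_gap: 0.0338
grasp_force: 30.0
```

Call:
carry_out:
  moves:
    - [[0, 0, -0.003, 0, 0, 0, 0], [0, 0, -0.002, 0, 0, 0, 0], [0, 0, -0.001, 0, 0, 0, 0], [0, 0, 0, 0, 0, 0, 0], [0, 0, 0, 0, 0, 0, 0]]

```text
clock: 6.8
ee_pos: [0.4662, 0.0672, 0.0176]
ee_rot: [-3.129, 0.278, -0.001]
wrist_force: [-5.4, -1.0, 9.8]
finger_gap: 0.0338
grasp_force: 30.0
```

```bash
python3 - <<'E'
from h import *
for n in range(1):
    s=r.state();M=R.from_rotvec(s['ee_rot']).as_matrix();print(s['ee_pos'],np.degrees(np.arctan2(M[1,0],M[0,0])),s['wrist_force'],s['ft_torque'])
im=r.capture("wrist");C=cam("wrist",s);cv2.imwrite("pics/w3.png",im)
for c,q,a in blobs(mask(im,"red"),10):print(c,q,a,onplane(C,c,.03))
E
```

```text
[0.46622867 0.0672013  0.01759942] -10.154028732717046 [-5.38497937 -0.97746922  9.80810921] [-0.0688683   0.91358141  0.01408715]
```

View pics/w3.png

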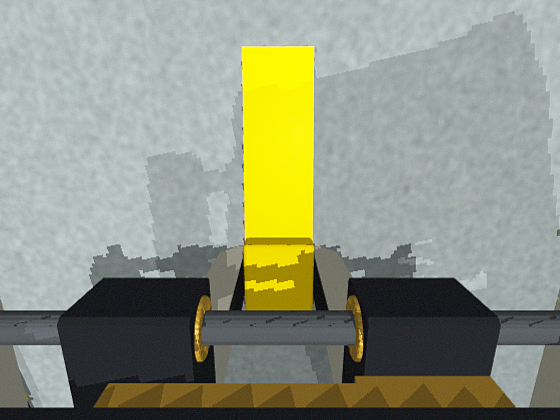

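The wrist view shows the wedge straight in the jaws (nose at (278,46)) and touching the desk at about 10 N, with the dock edge out of view. I'll ease up slightly, then slide in.

Call:
carry_out:
  moves:
    - [[0, 0, 0.0004, 0, 0, 0, 0], [0, 0, 0, 0, 0, 0, 0], [0.005, -0.0009, 0, 0, 0, 0, 0], [0.005, -0.0009, 0, 0, 0, 0, 0], [0.005, -0.0009, 0, 0, 0, 0, 0], [0.005, -0.0009, 0, 0, 0, 0, 0], [0, 0, 0, 0, 0, 0, 0]]

```text
clock: 7.55
ee_pos: [0.4868, 0.0636, 0.0176]
ee_rot: [-3.129, 0.278, -0.002]
wrist_force: [1.9, 0.5, 3.7]
finger_gap: 0.0339
grasp_force: 30.0
```

Call:
carry_out:
  moves:
    - [[0, 0, 0.0002, 0, 0, 0, 0], [0.005, -0.0009, 0, 0, 0, 0, 0], [0.005, -0.0009, 0, 0, 0, 0, 0], [0.005, -0.0009, 0, 0, 0, 0, 0], [0.005, -0.0009, 0, 0, 0, 0, 0], [0.004, -0.0007, 0, 0, 0, 0, 0], [0, 0, 0, 0, 0, 0, 0], [0, 0, 0, 0, 0, 0, 0], [0, 0, 0, 0, 0, 0, 0]]

```text
clock: 8.45
ee_pos: [0.5104, 0.0593, 0.0176]
ee_rot: [-3.129, 0.278, -0.002]
wrist_force: [3.1, -0.5, 4.9]
finger_gap: 0.0337
grasp_force: 30.0
```

```bash
python3 - <<'E'
from h import *
s=r.state();print(s['ee_pos'],s['wrist_force'])
im=r.capture("wrist");C=cam("wrist",s)
im2=r.capture("top");im3=r.capture("scene");cv2.imwrite("pics/t3.png",im2)
x=cv2.resize(im2[120:260,200:390],(400,295),interpolation=cv2.INTER_CUBIC);y=cv2.resize(im3[180:350,190:390],(400,340));
o=np.zeros((600,800,3),np.uint8);o[:295,:400]=x;o[:340,400:]=y;o[340:,:]=cv2.resize(im[:195],(800,260));cv2.imwrite("pics/m3.png",o)
E
```

```text
[0.51036241 0.05929035 0.01759812] [ 3.14442085 -0.48689192  4.88124663]
```

View pics/m3.png

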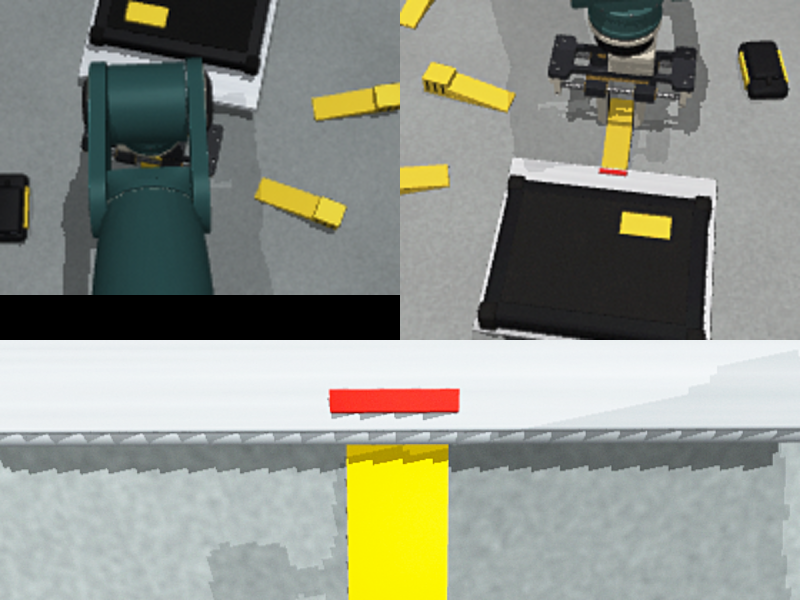

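The montage shows the wedge's nose under the edge, centred on the mark (wrist panel (395,400)) and square. I'll ease off the desk a bit more and push on in small steps.

Call:
carry_out:
  moves:
    - [[0, 0, 0.0003, 0, 0, 0, 0], [0, 0, 0, 0, 0, 0, 0], [0, 0, 0, 0, 0, 0, 0]]

```text
clock: 8.9
ee_pos: [0.51, 0.0593, 0.0176]
ee_rot: [-3.129, 0.278, -0.0]
wrist_force: [2.5, 0.7, 4.2]
finger_gap: 0.0338
grasp_force: 30.0
```

Call:
carry_out:
  moves:
    - [[0.002, -0.0004, 0, 0, 0, 0, 0], [0.002, -0.0003, 0, 0, 0, 0, 0], [0, 0, 0, 0, 0, 0, 0]]

```text
clock: 9.2
ee_pos: [0.5136, 0.0587, 0.0176]
ee_rot: [-3.129, 0.278, 0.002]
wrist_force: [-4.5, 0.7, 8.5]
finger_gap: 0.0333
grasp_force: 30.0
```

Call:
carry_out:
  moves:
    - [[0, 0, 0.0004, 0, 0, 0, 0], [0, 0, 0, 0, 0, 0, 0], [0, 0, 0, 0, 0, 0, 0]]

```text
clock: 9.5
ee_pos: [0.5136, 0.0586, 0.0176]
ee_rot: [3.129, -0.278, -0.002]
wrist_force: [-2.1, 0.5, 2.4]
finger_gap: 0.0338
grasp_force: 30.0
```

Call:
carry_out:
  moves:
    - [[0, 0, 0, 0, 0, 0, 0], [0, 0, 0, 0, 0, 0, 0]]

```text
clock: 9.7
ee_pos: [0.5138, 0.0585, 0.0177]
ee_rot: [3.129, -0.278, -0.001]
wrist_force: [-0.1, -0.4, -0.4]
finger_gap: 0.0334
grasp_force: 30.0
```

Call:
carry_out:
  moves:
    - [[0.002, -0.0004, 0, 0, 0, 0, 0], [0.002, -0.0003, 0, 0, 0, 0, 0], [0, 0, 0, 0, 0, 0, 0], [0, 0, 0, 0, 0, 0, 0]]

```text
clock: 10.1
ee_pos: [0.518, 0.0578, 0.0178]
ee_rot: [3.129, -0.278, -0.0]
wrist_force: [0.2, 0.2, -1.3]
finger_gap: 0.0338
grasp_force: 30.0
```

Call:
carry_out:
  moves:
    - [[0.002, -0.0004, 0, 0, 0, 0, 0], [0.001, -0.0002, 0, 0, 0, 0, 0], [0, 0, 0, 0, 0, 0, 0], [0, 0, 0, 0, 0, 0, 0]]

```text
clock: 10.5
ee_pos: [0.521, 0.0572, 0.0179]
ee_rot: [3.129, -0.278, -0.0]
wrist_force: [0.6, 0.1, -0.3]
finger_gap: 0.0339
grasp_force: 30.0
```

Call:
carry_out:
  moves:
    - [[0.001, -0.0002, 0, 0, 0, 0, 0], [0.001, -0.0002, 0, 0, 0, 0, 0], [0, 0, 0, 0, 0, 0, 0], [0, 0, 0, 0, 0, 0, 0]]

```text
clock: 10.9
ee_pos: [0.5229, 0.0568, 0.0179]
ee_rot: [-3.129, 0.278, 0.0]
wrist_force: [-0.3, 0.3, -1.3]
finger_gap: 0.0337
grasp_force: 30.0
```

Call:
carry_out:
  moves:
    - [[0.001, -0.0002, 0, 0, 0, 0, 0], [0.001, -0.0002, 0, 0, 0, 0, 0], [0, 0, 0, 0, 0, 0, 0]]

```text
clock: 11.2
ee_pos: [0.5251, 0.0564, 0.018]
ee_rot: [-3.129, 0.278, -0.0]
wrist_force: [0.8, 0.7, -0.8]
finger_gap: 0.0338
grasp_force: 30.0
```

Call:
carry_out:
  moves:
    - [[0.001, -0.0002, 0, 0, 0, 0, 0], [0.001, -0.0002, 0, 0, 0, 0, 0], [0, 0, 0, 0, 0, 0, 0]]

```text
clock: 11.5
ee_pos: [0.5271, 0.056, 0.018]
ee_rot: [3.129, -0.278, 0.0]
wrist_force: [-0.5, 0.4, -1.1]
finger_gap: 0.0339
grasp_force: 30.0
```

Call:
carry_out:
  moves:
    - [[0.001, -0.0002, -0.0003, 0, 0, 0, 0], [0.001, -0.0002, 0, 0, 0, 0, 0], [0, 0, 0, 0, 0, 0, 0]]

```text
clock: 11.8
ee_pos: [0.5291, 0.0556, 0.0176]
ee_rot: [-3.129, 0.278, -0.0]
wrist_force: [0.6, -0.5, -0.1]
finger_gap: 0.034
grasp_force: 30.0
```

Call:
carry_out:
  moves:
    - [[0.001, -0.0002, 0, 0, 0, 0, 0], [0.001, -0.0002, 0, 0, 0, 0, 0], [0, 0, 0, 0, 0, 0, 0]]

```text
clock: 12.1
ee_pos: [0.5311, 0.0552, 0.0177]
ee_rot: [3.129, -0.278, 0.0]
wrist_force: [0.1, 0.2, -0.2]
finger_gap: 0.0339
grasp_force: 30.0
```

Call:
carry_out:
  moves:
    - [[0.001, -0.0002, 0, 0, 0, 0, 0], [0.001, -0.0002, 0, 0, 0, 0, 0], [0, 0, 0, 0, 0, 0, 0]]

```text
clock: 12.4
ee_pos: [0.5331, 0.0548, 0.0177]
ee_rot: [3.129, -0.278, 0.0]
wrist_force: [0.6, 0.2, -0.5]
finger_gap: 0.0337
grasp_force: 30.0
```

Call:
carry_out:
  moves:
    - [[0.001, -0.0002, 0, 0, 0, 0, 0], [0.001, -0.0002, 0, 0, 0, 0, 0], [0, 0, 0, 0, 0, 0, 0]]

```text
clock: 12.7
ee_pos: [0.5351, 0.0544, 0.0177]
ee_rot: [3.129, -0.278, 0.0]
wrist_force: [1.2, -0.0, -0.9]
finger_gap: 0.0338
grasp_force: 30.0
```

Call:
carry_out:
  moves:
    - [[0.001, -0.0002, 0, 0, 0, 0, 0], [0.001, -0.0002, 0, 0, 0, 0, 0], [0, 0, 0, 0, 0, 0, 0]]

```text
clock: 13.0
ee_pos: [0.5371, 0.054, 0.0177]
ee_rot: [-3.129, 0.278, -0.0]
wrist_force: [-0.1, -0.5, 0.4]
finger_gap: 0.0338
grasp_force: 30.0
```

Call:
carry_out:
  moves:
    - [[0.001, -0.0002, 0, 0, 0, 0, 0], [0.001, -0.0002, 0, 0, 0, 0, 0], [0, 0, 0, 0, 0, 0, 0]]

```text
clock: 13.3
ee_pos: [0.5391, 0.0536, 0.0177]
ee_rot: [-3.129, 0.278, -0.0]
wrist_force: [0.7, -0.0, -0.7]
finger_gap: 0.0336
grasp_force: 30.0
```

Call:
carry_out:
  moves:
    - [[0.001, -0.0002, 0, 0, 0, 0, 0], [0.001, -0.0002, 0, 0, 0, 0, 0], [0.001, -0.0002, 0, 0, 0, 0, 0], [0, 0, 0, 0, 0, 0, 0]]

```text
clock: 13.7
ee_pos: [0.5421, 0.053, 0.0176]
ee_rot: [-3.129, 0.278, -0.0]
wrist_force: [0.0, 0.7, -0.3]
finger_gap: 0.0336
grasp_force: 30.0
```

Call:
carry_out:
  moves:
    - [[0.001, -0.0002, 0, 0, 0, 0, 0], [0.001, -0.0002, 0, 0, 0, 0, 0], [0.001, -0.0002, 0, 0, 0, 0, 0], [0, 0, 0, 0, 0, 0, 0]]

```text
clock: 14.1
ee_pos: [0.5451, 0.0524, 0.0177]
ee_rot: [-3.129, 0.278, -0.0]
wrist_force: [0.0, 0.1, -0.3]
finger_gap: 0.0338
grasp_force: 30.0
```

Call:
carry_out:
  moves:
    - [[0.001, -0.0002, 0, 0, 0, 0, 0], [0.001, -0.0002, 0, 0, 0, 0, 0], [0.001, -0.0002, 0, 0, 0, 0, 0], [0, 0, 0, 0, 0, 0, 0]]

```text
clock: 14.5
ee_pos: [0.5482, 0.0518, 0.0177]
ee_rot: [3.129, -0.278, 0.0]
wrist_force: [-0.0, 0.5, -0.5]
finger_gap: 0.0338
grasp_force: 30.0
```

Call:
carry_out:
  moves:
    - [[0.001, -0.0002, 0, 0, 0, 0, 0], [0.001, -0.0002, 0, 0, 0, 0, 0], [0.001, -0.0002, 0, 0, 0, 0, 0], [0, 0, 0, 0, 0, 0, 0]]

```text
clock: 14.9
ee_pos: [0.5512, 0.0512, 0.0177]
ee_rot: [-3.129, 0.278, -0.0]
wrist_force: [0.9, -0.5, 0.5]
finger_gap: 0.0339
grasp_force: 30.0
```

Call:
carry_out:
  moves:
    - [[0.001, -0.0002, 0, 0, 0, 0, 0], [0.001, -0.0002, 0, 0, 0, 0, 0], [0.001, -0.0002, 0, 0, 0, 0, 0], [0, 0, 0, 0, 0, 0, 0]]

```text
clock: 15.3
ee_pos: [0.5542, 0.0506, 0.0177]
ee_rot: [-3.129, 0.278, -0.0]
wrist_force: [0.3, 0.0, 1.0]
finger_gap: 0.0338
grasp_force: 30.0
```

Call:
carry_out:
  moves:
    - [[0.001, -0.0002, 0, 0, 0, 0, 0], [0.001, -0.0002, 0, 0, 0, 0, 0], [0.001, -0.0002, 0, 0, 0, 0, 0], [0, 0, 0, 0, 0, 0, 0]]

```text
clock: 15.7
ee_pos: [0.5571, 0.05, 0.0176]
ee_rot: [-3.129, 0.278, -0.0]
wrist_force: [1.0, -0.3, 0.2]
finger_gap: 0.0336
grasp_force: 30.0
```

Call:
carry_out:
  moves:
    - [[0.001, -0.0002, 0, 0, 0, 0, 0], [0.001, -0.0002, 0, 0, 0, 0, 0], [0.001, -0.0002, 0, 0, 0, 0, 0], [0, 0, 0, 0, 0, 0, 0]]

```text
clock: 16.1
ee_pos: [0.5601, 0.0494, 0.0176]
ee_rot: [3.129, -0.278, 0.0]
wrist_force: [0.8, -0.2, 0.6]
finger_gap: 0.0342
grasp_force: 30.0
```

Call:
carry_out:
  moves:
    - [[0.001, -0.0002, 0, 0, 0, 0, 0], [0.001, -0.0002, 0, 0, 0, 0, 0], [0.001, -0.0002, 0, 0, 0, 0, 0], [0, 0, 0, 0, 0, 0, 0]]

```text
clock: 16.5
ee_pos: [0.5631, 0.0488, 0.0176]
ee_rot: [3.129, -0.278, 0.0]
wrist_force: [0.3, 0.9, 0.9]
finger_gap: 0.0341
grasp_force: 30.0
```

Call:
carry_out:
  moves:
    - [[0.001, -0.0002, 0, 0, 0, 0, 0], [0.001, -0.0002, 0, 0, 0, 0, 0], [0.0005, -0.0001, 0, 0, 0, 0, 0], [0, 0, 0, 0, 0, 0, 0]]

```text
clock: 16.9
ee_pos: [0.5652, 0.0484, 0.0176]
ee_rot: [-3.129, 0.278, 0.001]
wrist_force: [-4.4, 0.6, 3.5]
finger_gap: 0.0332
grasp_force: 30.0
```

Call:
carry_out:
  moves:
    - [[0, 0, 0, 0, 0, 0, 0], [0, 0, 0, 0, 0, 0, 0]]

```text
clock: 17.1
ee_pos: [0.5652, 0.0484, 0.0176]
ee_rot: [-3.129, 0.278, 0.001]
wrist_force: [-4.4, 1.3, 3.7]
finger_gap: 0.0341
grasp_force: 30.0
```

Call:
carry_out:
  moves:
    - [[0.0005, -0.0001, 0, 0, 0, 0, 0], [0, 0, 0, 0, 0, 0, 0], [0, 0, 0, 0, 0, 0, 0]]

```text
clock: 17.4
ee_pos: [0.5655, 0.0484, 0.0176]
ee_rot: [-3.129, 0.278, 0.002]
wrist_force: [-7.8, 1.0, 6.0]
finger_gap: 0.034
grasp_force: 30.0
```

Call:
carry_out:
  moves:
    - [[0.0003, 0, 0.0002, 0, 0, 0, 0], [0, 0, 0, 0, 0, 0, 0], [0, 0, 0, 0, 0, 0, 0]]

```text
clock: 17.7
ee_pos: [0.5657, 0.0483, 0.0177]
ee_rot: [3.129, -0.278, -0.002]
wrist_force: [-8.1, 1.2, 3.1]
finger_gap: 0.0337
grasp_force: 30.0
```

Call:
carry_out:
  moves:
    - [[0.0005, -0.0001, 0, 0, 0, 0, 0], [0, 0, 0, 0, 0, 0, 0], [0, 0, 0, 0, 0, 0, 0]]

```text
clock: 18.0
ee_pos: [0.566, 0.0483, 0.0176]
ee_rot: [-3.129, 0.278, 0.003]
wrist_force: [-10.3, 2.0, 4.9]
finger_gap: 0.0342
grasp_force: 30.0
```

Call:
carry_out:
  moves:
    - [[0.0005, -0.0001, 0.0001, 0, 0, 0, 0], [0, 0, 0, 0, 0, 0, 0], [0, 0, 0, 0, 0, 0, 0]]

```text
clock: 18.3
ee_pos: [0.5663, 0.0482, 0.0176]
ee_rot: [-3.129, 0.278, 0.004]
wrist_force: [-10.6, 1.5, 6.0]
finger_gap: 0.0336
grasp_force: 30.0
```

Call:
carry_out:
  moves:
    - [[0.0004, -0.0001, 0, 0, 0, 0, 0], [0, 0, 0, 0, 0, 0, 0], [0, 0, 0, 0, 0, 0, 0]]

```text
clock: 18.6
ee_pos: [0.5665, 0.0482, 0.0176]
ee_rot: [-3.129, 0.278, 0.005]
wrist_force: [-14.2, 3.2, 6.8]
finger_gap: 0.0338
grasp_force: 30.0
```

Call:
carry_out:
  moves:
    - [[0.0004, -0.0001, 0.0002, 0, 0, 0, 0], [0, 0, 0, 0, 0, 0, 0], [0, 0, 0, 0, 0, 0, 0]]

```text
clock: 18.9
ee_pos: [0.5667, 0.0481, 0.0176]
ee_rot: [-3.129, 0.278, 0.005]
wrist_force: [-13.1, 2.4, 5.0]
finger_gap: 0.0338
grasp_force: 30.0
```

```bash
python3 - <<'E'
from station import r
s=r.state();print(s['clock'],s['ee_pos'],s['wrist_force'],s['ft_torque'])
E
```

```text
18.9 [0.56673493 0.04812114 0.01762561] [-13.11730623   2.41626996   5.02873241] [0.50799103 2.12655396 0.01490072]
```

Call:
carry_out:
  moves:
    - [[0.0004, -0.0001, 0, 0, 0, 0, 0], [0, 0, 0, 0, 0, 0, 0], [0, 0, 0, 0, 0, 0, 0]]

```text
clock: 19.2
ee_pos: [0.5669, 0.0481, 0.0176]
ee_rot: [-3.129, 0.278, 0.006]
wrist_force: [-15.8, 2.9, 6.4]
finger_gap: 0.0342
grasp_force: 30.0
```

Call:
carry_out:
  moves:
    - [[0, 0, 0, 0, 0, 0, 0.6], [0, 0, 0, 0, 0, 0, 0.6], [0, 0, 0, 0, 0, 0, 0.6], [0, 0, 0, 0, 0, 0, 0.6], [0, 0, 0, 0, 0, 0, 0.6], [0, 0, 0, 0, 0, 0, 0.6]]

```text
clock: 19.8
ee_pos: [0.5685, 0.0477, 0.0182]
ee_rot: [3.129, -0.278, 0.0]
wrist_force: [0.6, -0.1, -0.6]
finger_gap: 0.0558
grasp_force: 0.0
```

Call:
carry_out:
  moves:
    - [[0, 0, 0.01, 0, 0, 0, 0.6], [0, 0, 0.02, 0, 0, 0, 0.6], [0, 0, 0.03, 0, 0, 0, 0.6], [-0.01, 0.002, 0.03, 0, 0, 0, 0.6], [-0.02, 0.004, 0.03, 0, 0, 0, 0.6], [-0.03, 0.005, 0.03, 0, 0, 0, 0.6], [-0.03, 0.005, 0.02, 0, 0, 0, 0.6], [0, 0, 0, 0, 0, 0, 0.6], [0, 0, 0, 0, 0, 0, 0.6]]

```text
clock: 20.7
ee_pos: [0.4786, 0.0638, 0.1892]
ee_rot: [-3.129, 0.278, -0.004]
wrist_force: [0.8, -0.3, -0.2]
finger_gap: 0.0557
grasp_force: 0.0
```

```bash
python3 - <<'E'
from h import *
s=r.state();im=r.capture("wrist");cv2.imwrite("pics/w5.png",im);C=cam("wrist",s);print(s['ee_pos'],s['wrist_force'])
for c,q,a in blobs(mask(im,"yellow"),300):print(c,q,a,onplane(C,c,.015))
E
```

```text
[0.4785568  0.06382915 0.18920275] [ 0.84135346 -0.30365897 -0.23060099]
[533.16478873  26.54694836] ((534.0950927734375, 26.274757385253906), (38.74443435668945, 64.2590560913086), 70.90650939941406) 2130 [[ 0.59357146 -0.19111781  0.015     ]]
[278.14498934  96.30831557] ((277.9999694824219, 96.49998474121094), (35.99999237060547, 62.99999237060547), 0.0) 2345 [[0.57515989 0.0476354  0.015     ]]
[493.73123909 189.3684555 ] ((493.9423828125, 189.20872497558594), (138.65078735351562, 35.23164367675781), 11.633633613586426) 4584 [[ 0.44670296 -0.15588187  0.015     ]]
[123.58008658 259.41341991] ((123.40000915527344, 259.7000427246094), (40.160926818847656, 12.332883834838867), 71.56505584716797) 462 [[0.43812697 0.24461002 0.015     ]]
[153.22636816 329.14303483] ((155.1671142578125, 328.412353515625), (23.240022659301758, 65.8990707397461), 6.009006023406982) 804 [[0.34689954 0.2369984  0.015     ]]
[403.63494133 328.64928292] ((401.4140319824219, 328.45526123046875), (66.12821197509766, 22.490577697753906), 83.82982635498047) 767 [[ 0.29637363 -0.05207961  0.015     ]]
[368.25671398 393.24343919] ((355.0, 391.0), (30.0, 408.0), 90.0) 9793 [[ 0.21079521 -0.00182121  0.015     ]]
```

View pics/w5.png

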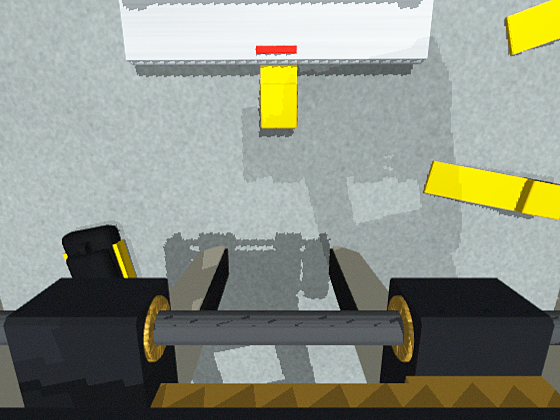

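The wedge at (278,96) stays in place under the red mark (276,49), square to the edge, and the robot is clear of everything. I'm handing the job in.

```bash
python3 -c "
from station import r
print(r.close_job())"
```

```text
the job is handed in; nothing more can be done
None
```

I slid the yellow wedge that was farthest right under the dock edge at the red mark, square to it and about 70 mm in, pushed to about 16 N and released it; I've handed the job in, but no verdict came back and I couldn't measure the force left on the edge after release.

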